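# Fetch the support ring from behind the fittings and set up the branch stub

### The arm

A 7-joint arm with a two-finger parallel gripper is mounted at the origin on the work surface. World frame = base frame: x ahead of the robot, y to its left, z up, the work surface at z = 0. Lengths are in m, angles in rad, forces in N, time in s.
With the tool pointing down it reaches from about 0.4 to 0.875 m from the base axis. Payload 19.3 kg.
Tool frame: the origin (TCP) lies midway between the tips of the shut fingers; the grasp point (between the pads) lies 19 mm behind it; z points along the fingers, y is the line along which they close (so a half turn about z gives the same grasp; the last joint's range is limited). The gripper opens to 85 mm and grips with 20 to 120 N. Pads are 22 mm wide; open, the fingers measure 114 mm over their backs; the gripper's body (76 mm by 85 mm) begins 54 mm behind the grasp point. The pads swing forward as they close: fully open they stand 13 mm farther back than shut.
Start: joints at [1.112, 0.521, -0.036, 1.599, 0.021, 1.021, -0.113], TCP at [0.237, -0.578, 0.231] pointing down, gripper open.
Joint ranges: [-2.91, 2.91], [-0.3, 2.13], [-1.5, 1.42], [0.17, 2.43], [-1.26, 4.41], [0.16, 1.93], [-2.52, 2.52]. Speed limits (rad/s): [1.89, 1.89, 2.39, 2.39, 3.01, 3.01, 3.01].

### API

Orientations are given as [roll, pitch, yaw] about the fixed x, y, z axes, in that order (R = Rz(yaw) Ry(pitch) Rx(roll)).
In Python, from workcell import * gives the robot as it stands. The module is installed in compiled form; this text tells all that it offers.
- The arm moves only by the tool play_rows, never from a script. Its argument "deltas" is a list of rows, each a list of 7 numbers: the shift along the tool's x, y, z in units of 500 mm (1.0 is 500 mm), then the turn, a rotation vector about the tool's x, y, z in units of 120 degrees (1.0 is 120 degrees), then the closure, from 0 (fully open) to 1 (shut). A call has 1 to 10 rows; each row is the pose to reach, as a shift and turn from the pose commanded when the call began, along the tool's axes at that moment; what a row does not reach only later rows make up. A row lasts 1/10 s, in which the tool goes at most 50 mm and 8.59 degrees, less where a joint would pass 70% of its speed; a pose out of reach is approached as far as the arm can. A call with a number of a shift or a turn outside -1 to 1 is refused whole. A call with a gripper value outside its range is refused whole. The fingers move at their own pace and stop on an object; "newtons" is the grip in N (left out, the last holds). Time passes only in rows, so rows that repeat a pose let the fingers close. It gives the time, the measured TCP pose, the force, the opening and the grip force at its end, in the units of the state.
- observe(): the state, without advancing time (a new reading comes with each control period).
- grab_frame(name): name is "side" or "top"; returns the picture (420x560x3 uint8, red, green, blue); there is no depth.
- get_calibration(name): a dict with "fovy" (degrees; the focal length in pixels is half the picture's height over the tangent of half this angle, whatever the lens; pixels are square), "cx", "cy" (the principal point, pixels), "xyz" and "rotation" of the camera in the world. Camera axes: x right, y down, z forward; pixel columns grow to the right and rows downward; lengths in m; the calibration is good to about 2 mm. A picture is of the moment at which its call begins. get_calibration takes no time and is no camera call.
- job_done(): hands the job in; it is judged then, once.
The state is a dict: "clock": time; "qpos": joint angles; "qd": joint speeds; "joint_efforts": joint torques, N m; "position": TCP position; "tool_rot": TCP orientation; "force": force on the tool from outside, world axes, zero at the start; "moment": the same for the moment, N m; "grip_width": finger opening in m; "finger_force": force on a finger pad.
Only numpy, scipy, OpenCV 4.12 (cv2) and the standard library are available. Lean on these libraries where they do the work, as an engineer would, in place of code of your own. Each camera call takes 0.05 s, during which the arm holds its last target. There are 200 camera calls.

### The job

Set up the next branch stub on the drilling plate: move the coupling and the reducer out of the blue parts bay into the wooden tray, standing, then fetch the steel ring from behind them and lay it flat on the centre of the aluminium plate, and seat the black stub in it upright, collar on the ring. Only then stand the coupling and the reducer back in the bay, each on the spot where it stood at the start. Set things down rather than dropping them, and do not disturb the jar or the wrench.

Things in the scene. Friction and masses are not known exactly. Their poses are not given: they have to be found in the camera images.
- coupling: Loose straight pipe coupling of black plastic: plain upright cylinder, 56 mm diameter, 100 mm tall, thin grey band at mid-height, dull black top, 0.18 kg, solid (bore only drawn). It stands at the front of the bay beside the reducer, centres about 84 mm apart; which of them is left or right changes. Origin: centre of its underside; z up.
- reducer: Loose pipe reducer of black plastic standing wide end down: 56 mm diameter up to 46 mm height, a cone to 55 mm, then a 40 mm diameter neck up to its top at 100 mm, with a 30 mm grey disc drawn on the top; 0.16 kg, solid to the touch. It stands in the front half of the bay beside the coupling. Origin: centre of its underside; z up.
- ring: Loose steel support ring lying flat: outer diameter 60 mm, bore 42 mm, 20 mm high, about 0.25 kg. It lies in the bay just behind (bay +x of) the coupling and the reducer, only a few mm from them, so that a gripper has no room at it until they are gone. Origin: centre of its underside; z up.
- stub: Loose black plastic branch stub, upright alone on the bench at the far side: foot 30 mm diameter, 14 mm high; collar 54 mm diameter, from 14 to 26 mm; spigot 32 mm diameter (grey disc on its end) up to 81 mm. 0.13 kg, solid. Origin: centre of the foot's underside; z up. Seated, the foot is in the ring's bore, the collar lies on the ring, and its origin is 6 mm above the ring's.
- bay: Fixed blue sheet-steel parts bay: 6 mm floor over x -74 to +54, y -83 to +83 mm of its frame; 4 mm walls to 40 mm above the bench: back wall at x +52, side walls at y -81 and +81 from x -16 to +54. Front (-x, towards the robot) open. Coupling and reducer stand near x -40, y +42 and -42 mm, the ring near x +9, y 0. Origin: on the bench under the floor; x to the back, z up. Turned up to 0.25 rad.
- tray: Fixed open plywood tray, the side area for cleared fittings: outside 100 mm along its x, 200 mm along its y, walls 6 mm thick, 22 mm high, floor 6 mm thick, empty at the start; two fittings fit side by side along y (e.g. at y +45 and -45 mm). Origin: centre of its underside, on the bench; z up. Turned up to 0.25 rad.
- plate: Fixed aluminium drilling plate, 130 by 130 mm, 12 mm thick, with thin dark lines crossing at its centre and four bolt heads (12 mm diameter, 4 mm high) at x, y = +-56 mm. Origin: centre of its underside, on the bench; z up.
- jar: Bystander: closed jar, 64 mm diameter, 75 mm tall, at the far side of the bench. To be left alone. Origin: centre of its underside.
- wrench: Bystander: steel wrench, 170 mm long, lying flat roughly along the bench's y at the far side. To be left alone. Its x axis runs along its length.

How it is judged:
By the outcome, as a careful person would: the job done as asked, in the order asked, and still so for the second after the job is handed in, with the robot touching nothing.
It also fails if it takes over 134 s, if anything falls off the work surface, if the arm or the gripper's body presses on something with over 40 N, if the wrist force passes 120 N, or if a joint passes its speed limit or range.

## Working session

There is one attempt and no reset: what is moved stays moved. The work goes in short steps, Python scripts to look and compute and a tool call to move; the robot and the scene stay as the last step left them, time stands still between calls to the robot, and variables do not carry over. Pictures are saved under pics/ and viewed, at most 14 in all, crops included, and the job is handed in when it is done.

Besides the shell and the picture viewer there is one more tool, called by a JSON object that holds its "name" and its "arguments", one argument or row to a line. play_rows: Moves the arm, as the interface text tells. Its arguments: {"type":"object","properties":{"deltas":{"type":"array"},"newtons":{"type":"number"}},"required":["deltas"]}

```bash
mkdir -p pics; cat > h.py <<'E'
from workcell import *
import numpy as np, cv2
from scipy.spatial.transform import Rotation as R
def snap(cam,name):
    im=grab_frame(cam); cv2.imwrite(f'pics/{name}.png',im[:,:,::-1]); return im
def K(cam):
    c=get_calibration(cam); f=210/np.tan(np.radians(c['fovy'])/2); return c,f
def rot(c):
    r=np.array(c['rotation'],float); return r if r.shape==(3,3) else R.from_euler('xyz',r).as_matrix()
def ray(cam,u,v,z):
    c,f=K(cam); d=rot(c)@np.array([(u-c['cx'])/f,(v-c['cy'])/f,1]); p=np.array(c['xyz']); return p+d*(z-p[2])/d[2]
def proj(cam,P):
    c,f=K(cam); q=rot(c).T@(np.array(P)-c['xyz']); return np.array([c['cx']+f*q[0]/q[2],c['cy']+f*q[1]/q[2]])
E
python3 - <<'E'
from h import *
for n in('top','side'): print(get_calibration(n)); snap(n,n+'0')
print(observe())
E
```

```text
{'fovy': 49.63896078364478, 'cx': 282.28911129791527, 'cy': 211.68634321543172, 'xyz': array([ 0.4140979 , -0.03392042,  1.21279033]), 'rotation': array([-3.00559342,  0.00379235, -1.56350358])}
{'fovy': 52.55437926712525, 'cx': 278.87785236844223, 'cy': 211.26087219882203, 'xyz': array([0.41633642, 0.63242745, 0.60566564]), 'rotation': array([-2.2810102 ,  0.0044794 , -2.94922779])}
{'clock': 0.1, 'qpos': array([ 1.11181669,  0.52194987, -0.03631563,  1.59990155,  0.02119769,
        1.02113798, -0.11280404]), 'qd': array([ 3.25735575e-04, -1.67328137e-03,  5.10520785e-04, -1.10124355e-03,
       -9.34467513e-05, -1.28481578e-04, -7.07833597e-04]), 'joint_efforts': array([ 3.10231131e-03, -9.28484488e+01,  1.98387444e+00, -3.70536304e+01,
        1.81995548e-02,  5.29272045e-03,  2.88581852e-06]), 'position': array([ 0.2367661 , -0.57810508,  0.23080397]), 'tool_rot': array([-3.14058356e+00,  7.48745564e-05,  3.88752320e-01]), 'force': array([ 0.77881899, -0.34749549,  0.62627605]), 'moment': array([ 0.00663209, -0.02842267,  0.00807872]), 'finger_force': 0.0, 'grip_width': 0.08545064559349078}
```

View pics/top0.png

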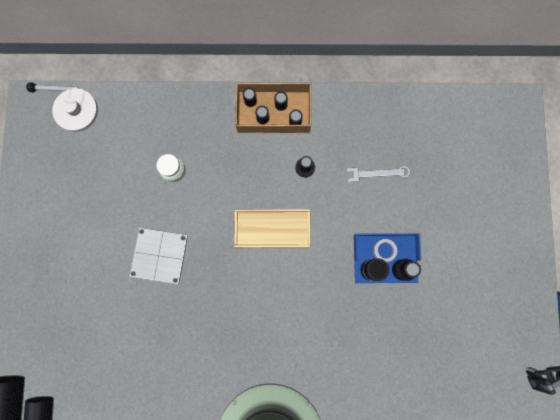

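View pics/side0.png

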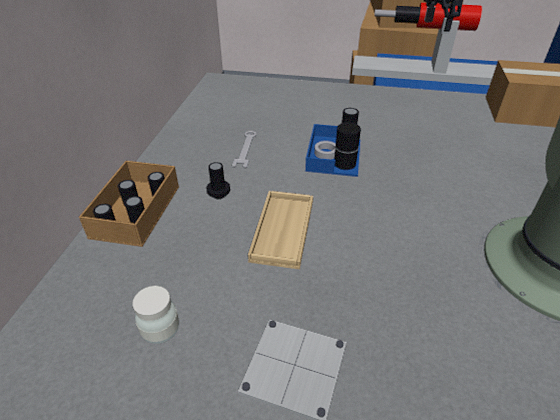

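The top view shows the bay near (388,258), with the coupling at (376,269) on the left, the reducer at (408,270) on the right and the ring at (385,250). The tray is at (272,228), the plate at (158,256), and the stub at (305,167). I'll zoom in for exact pixels.

```bash
python3 - <<'E'
import cv2,numpy as np
im=cv2.imread('pics/top0.png')
def c(u,v,w,h,s,g=10):
    a=cv2.resize(im[v:v+h,u:u+w],None,fx=s,fy=s,interpolation=cv2.INTER_CUBIC)
    for k in range(0,w,g): cv2.putText(a,str(u+k),(k*s,8),0,.3,(0,255,255)); cv2.line(a,(k*s,10),(k*s,16),(0,255,255))
    for k in range(0,h,g): cv2.putText(a,str(v+k),(0,k*s+4),0,.3,(0,255,255)); cv2.line(a,(18,k*s),(24,k*s),(0,255,255))
    return a
A=c(345,225,80,65,5);B=c(230,200,80,65,5);C=c(125,222,80,65,5);D=c(285,145,80,65,5)
cv2.imwrite('pics/crop.png',np.vstack([np.hstack([A,B]),np.hstack([C,D])])[:600])
cv2.imwrite('pics/crop.png',cv2.resize(np.vstack([np.hstack([A,B]),np.hstack([C,D])]),(736,598)))
E
```

```text
(no output)
```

View pics/crop.png

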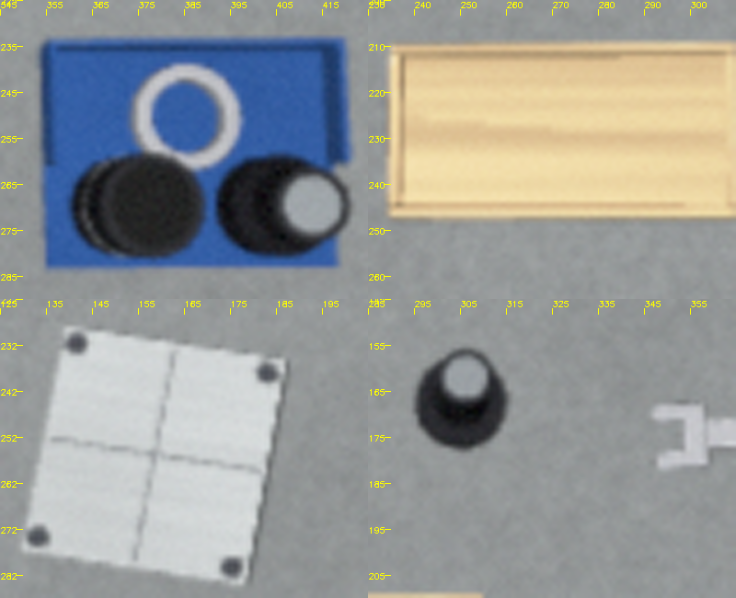

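```bash
python3 - <<'E'
from h import *
im=cv2.imread('pics/top0.png').astype(int); np.set_printoptions(precision=4,suppress=True)
def cen(m,u0,v0,u1,v1):
    k=np.zeros_like(m);k[v0:v1,u0:u1]=m[v0:v1,u0:u1]
    n,l,s,c=cv2.connectedComponentsWithStats(k.astype(np.uint8)); i=1+s[1:,4].argmax(); return c[i],s[i,4]
g=im.min(2); 
p,a=cen((g>95),402,258,424,280); print('reducer',p,a,ray('top',*p,.106))
p,a=cen((g>95)&(im.max(2)-g<30),370,236,402,264); print('ring px (occluded?)',p,a,ray('top',*p,.026))
p,a=cen((g>90)&(np.add.outer((np.arange(420)-162.5)**2,(np.arange(560)-306)**2)<49),295,150,320,172); print('stub',p,a,ray('top',*p,.081))
px=lambda X,Y,u,v:(u+X/4.6-.4,v+Y/4.6-.4)
print('coupl',ray('top',*px(152,205,345,225),.106))
print('ringc',ray('top',*px(187,117,345,225),.026))
q=[ray('top',*px(X,Y,345,225),z) for X,Y,z in((45,40,.04),(346,40,.04),(46,268,.006),(339,265,.006))]
print('bay',np.array(q))
q=[ray('top',*px(X,Y-299,125,222),.016) for X,Y in((77,343),(267,373),(38,537),(232,567))]; print('plate',np.array(q),np.mean(q,0))
print('cross',ray('top',*px(155,453-299,125,222),.012))
d=(im[:,:,2]-im[:,:,0]>40); k=np.zeros((420,560),np.uint8); k[195:260,220:325]=d[195:260,220:325]
r=cv2.minAreaRect(cv2.findNonZero(k)); print(r); b=cv2.boxPoints(r); print('tray',np.array([ray('top',*x,.022) for x in b]),ray('top',*r[0],.02))
E
```

```text
reducer [412.4574 269.0233] 129 [ 0.4279 -0.3441  0.106 ]
ring px (occluded?) [385.1982 249.5622] 217 [ 0.4787 -0.2971  0.026 ]
stub [305.9759 161.1687] 83 [ 0.6996 -0.088   0.081 ]
coupl [ 0.4269 -0.2601  0.106 ]
ringc [ 0.4774 -0.2973  0.026 ]
bay [[ 0.5194 -0.2153  0.04  ]
 [ 0.5205 -0.3845  0.04  ]
 [ 0.392  -0.2193  0.006 ]
 [ 0.3949 -0.3863  0.006 ]]
plate [[0.5233 0.3446 0.016 ]
 [0.5067 0.2345 0.016 ]
 [0.4125 0.3614 0.016 ]
 [0.3964 0.2503 0.016 ]] [0.4597 0.2977 0.016 ]
cross [0.4607 0.298  0.012 ]
((271.5, 227.5), (37.0, 75.0), 90.0)
tray [[ 0.5833  0.0998  0.022 ]
 [ 0.5847 -0.0989  0.022 ]
 [ 0.4868 -0.0988  0.022 ]
 [ 0.4854  0.0977  0.022 ]] [ 0.535 -0.     0.02 ]
```

Coupling and reducer come out 84.0 mm apart, as they should. The tray is 98 x 198 mm and the plate's bolts are 112 mm apart, so the sizes hold. Bay yaw is about 0.01. Next, a helper for move numbers.

```bash
cat >> h.py <<'E'
def go(*wps):
    """print row numbers for world waypoints (x,y,z,yaw) from the present pose"""
    s=observe(); p=np.array(s['position']); R0=R.from_euler('xyz',s['tool_rot'])
    print('at',p.round(4),np.round(s['tool_rot'],3),'F',np.round(s['force'],1),'w',round(s['grip_width'],4),'t',round(s['clock'],1))
    for x,y,z,w in wps:
        d=R0.inv().apply(np.array([x,y,z])-p)/.5; t=(R0.inv()*R.from_euler('xyz',[np.pi,0,w])).as_rotvec()/np.radians(120)
        print(np.round(d,4).tolist()+np.round(t,4).tolist(), 'rows>=',round(max(np.linalg.norm(d)*10,np.linalg.norm(t)*120/8.59),1))
E
python3 -c "
from h import *
go((.427,-.260,.16,1.58))"
```

```text
at [ 0.2368 -0.5781  0.2308] [-3.141  0.     0.389] F [ 0.8 -0.3  0.6] w 0.0855 t 0.1
[0.5932, -0.4444, 0.142, -0.0004, -0.0003, -0.5688] rows>= 7.9
```

{"name": "play_rows", "arguments": {
  "deltas": [
    [0.593,-0.444,0.142,0,0,-0.569,0],
    [0.593,-0.444,0.142,0,0,-0.569,0],
    [0.593,-0.444,0.142,0,0,-0.569,0],
    [0.593,-0.444,0.142,0,0,-0.569,0],
    [0.593,-0.444,0.142,0,0,-0.569,0],
    [0.593,-0.444,0.142,0,0,-0.569,0],
    [0.593,-0.444,0.142,0,0,-0.569,0],
    [0.593,-0.444,0.142,0,0,-0.569,0],
    [0.593,-0.444,0.142,0,0,-0.569,0],
    [0.593,-0.444,0.142,0,0,-0.569,0]
  ],
  "newtons": 40
}}

```text
clock: 1.1
position: [0.427, -0.2605, 0.1601]
tool_rot: [-3.141, -0.0, 1.58]
force: [-0.7, -1.5, -0.3]
grip_width: 0.0855
finger_force: 0.0
```

```bash
python3 -c "
from h import *
go((.427,-.260,.056,1.58)); snap('side','s1')"
```

```text
at [ 0.427  -0.2605  0.1601] [-3.141 -0.     1.58 ] F [-0.7 -1.5 -0.3] w 0.0855 t 1.1
[0.0009, 0.0002, 0.2081, -0.0003, -0.0001, -0.0001] rows>= 2.1
```

View pics/s1.png

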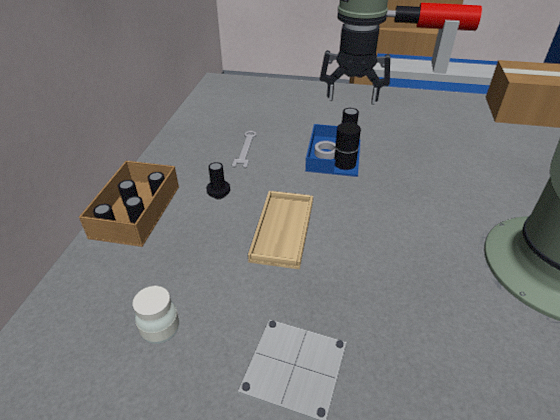

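The open fingers stand at (332,95) and (377,95), above the coupling, whose top is near (348,129). I'll check the positions against the side view.

```bash
python3 -c "
from h import *
for n,P in dict(tcp=(.427,-.2605,.16),coup=(.427,-.26,.106),red=(.428,-.344,.106),ring=(.4785,-.297,.026),stub=(.6995,-.088,.081),cross=(.4602,.298,.012),tray=(.535,0,.022)).items(): print(n,proj('side',P).round(1))
im=cv2.imread('pics/side0.png')
A=[cv2.resize(im[v:v+75,u:u+100],None,fx=4,fy=4,interpolation=2) for u,v in((300,100),(175,140),(245,325),(300,100))]
cv2.imwrite('pics/c2.png',np.vstack([np.hstack(A[:2]),np.hstack(A[2:])]))"
```

```text
tcp [351.  106.5]
coup [348.6 127.9]
red [350.5 111.1]
ring [325.9 146.8]
stub [215.1 165.9]
cross [294.5 364. ]
tray [282.3 222.5]
```

View pics/c2.png

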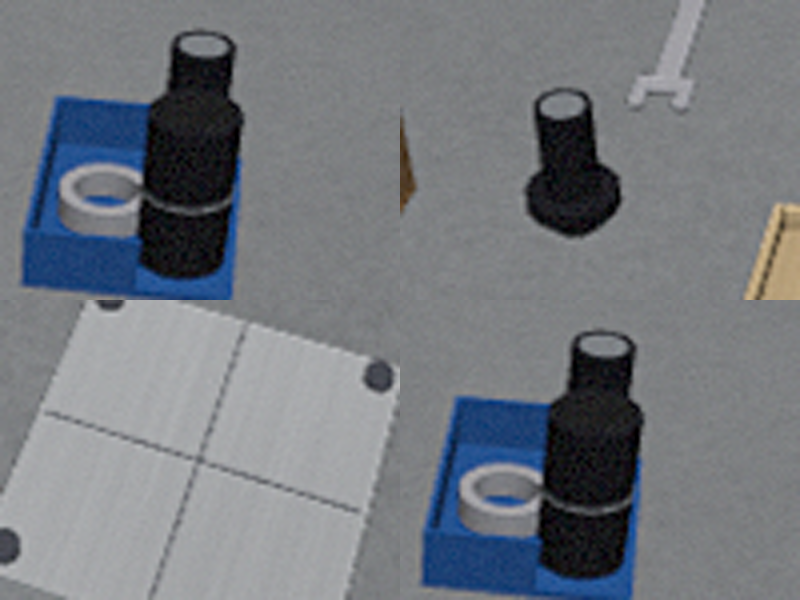

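The side picture agrees within 1 px: reducer top (350.7,111.3), stub top (216,165.8), ring (325.8,146.5), cross (295,365). Next I descend and grip the coupling.

{"name": "play_rows", "arguments": {
  "deltas": [
    [0.001,0,0.1,0,0,0,0],
    [0.001,0,0.16,0,0,0,0],
    [0.001,0,0.2,0,0,0,0],
    [0.001,0,0.208,0,0,0,0],
    [0.001,0,0.208,0,0,0,0.3],
    [0.001,0,0.208,0,0,0,0.5],
    [0.001,0,0.208,0,0,0,0.6],
    [0.001,0,0.208,0,0,0,0.6],
    [0.001,0,0.208,0,0,0,0.6],
    [0.001,0,0.208,0,0,0,0.6]
  ],
  "newtons": 40
}}

```text
clock: 2.15
position: [0.4275, -0.2607, 0.0576]
tool_rot: [3.14, 0.001, 1.58]
force: [-2.6, -0.9, 8.3]
grip_width: 0.0545
finger_force: 41.5
```

```bash
python3 -c "
from h import *
go((.427,-.260,.056,1.58),(.427,-.260,.156,1.58),(.535,.046,.156,1.57))"
```

```text
at [ 0.4275 -0.2607  0.0576] [3.14e+00 1.00e-03 1.58e+00] F [-2.6 -0.9  8.3] w 0.0545 t 2.1
[0.0015, -0.001, 0.0031, 0.0007, 0.0006, -0.0001] rows>= 0.0
[0.0012, -0.0008, -0.1969, 0.0007, 0.0006, -0.0001] rows>= 2.0
[0.6113, 0.2207, -0.1973, 0.0007, 0.0006, 0.0046] rows>= 6.8
```

{"name": "play_rows", "arguments": {
  "deltas": [
    [0,0,-0.05,0,0,0,0.6],
    [0,0,-0.12,0,0,0,0.6],
    [0,0,-0.2,0,0,0,0.6],
    [0.1,0.037,-0.2,0,0,0,0.6],
    [0.2,0.072,-0.2,0,0,0.001,0.6],
    [0.3,0.108,-0.2,0,0,0.002,0.6],
    [0.4,0.145,-0.2,0,0,0.003,0.6],
    [0.5,0.181,-0.2,0,0,0.004,0.6],
    [0.58,0.21,-0.2,0,0,0.005,0.6],
    [0.611,0.221,-0.2,0,0,0.005,0.6]
  ],
  "newtons": 40
}}

```text
clock: 3.15
position: [0.5356, 0.0511, 0.1574]
tool_rot: [3.14, -0.002, 1.573]
force: [-0.2, -1.3, -2.4]
grip_width: 0.0541
finger_force: 43.0
```

```bash
python3 -c "
from h import *
go((.535,.046,.057,1.57)); snap('side','s2')"
```

```text
at [0.5356 0.0511 0.1574] [ 3.140e+00 -2.000e-03  1.573e+00] F [-0.2 -1.3 -2.4] w 0.0541 t 3.1
[-0.0105, -0.0017, 0.2007, 0.0009, -0.0008, 0.0016] rows>= 2.0
```

View pics/s2.png

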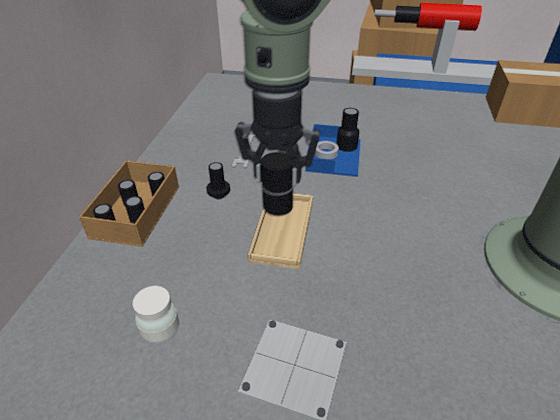

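The coupling hangs upright in the fingers at (277,185), over the tray. I'll set it down gently.

{"name": "play_rows", "arguments": {
  "deltas": [
    [-0.005,0,0,0,0,0,0.6],
    [-0.005,0,0.06,0,0,0,0.6],
    [-0.005,0,0.12,0,0,0,0.6],
    [-0.005,0,0.16,0,0,0,0.6],
    [-0.005,0,0.18,0,0,0,0.6],
    [-0.005,0,0.19,0,0,0,0.6],
    [-0.005,0,0.195,0,0,0,0.6],
    [-0.005,0,0.199,0,0,0,0.6],
    [-0.005,0,0.2,0,0,0,0.6],
    [-0.005,0,0.2,0,0,0,0.6]
  ]
}}

```text
clock: 4.2
position: [0.5351, 0.0439, 0.0576]
tool_rot: [3.14, 0.0, 1.57]
force: [-4.0, -0.2, 10.9]
grip_width: 0.0544
finger_force: 44.0
```

```bash
python3 -c "
from h import *
go((.5355,.046,.057,1.57))"
```

```text
at [0.5351 0.0439 0.0576] [3.14 0.   1.57] F [-4.  -0.2 10.9] w 0.0544 t 4.2
[0.0042, 0.0007, 0.0011, 0.0007, 0.0001, -0.0001] rows>= 0.0
```

{"name": "play_rows", "arguments": {
  "deltas": [
    [0,0,0,0,0,0,0.4],
    [0,0,0,0,0,0,0.2],
    [0,0,0,0,0,0,0],
    [0,0,0,0,0,0,0],
    [0,0,0,0,0,0,0],
    [0,0,-0.04,0,0,0,0],
    [0,0,-0.12,0,0,0,0],
    [0,0,-0.2,0,0,0,0],
    [0,0,-0.24,0,0,0,0],
    [0,0,-0.24,0,0,0,0]
  ]
}}

```text
clock: 5.2
position: [0.536, 0.0441, 0.1791]
tool_rot: [3.137, -0.0, 1.57]
force: [-0.1, 0.5, -0.3]
grip_width: 0.0852
finger_force: 0.0
```

```bash
python3 -c "
from h import *
go((.428,-.344,.16,1.58))"
```

```text
at [0.536  0.0441 0.1791] [ 3.137 -0.     1.57 ] F [-0.1  0.5 -0.3] w 0.0852 t 5.2
[-0.7765, -0.2153, 0.037, 0.0021, -0.0001, -0.0049] rows>= 8.1
```

{"name": "play_rows", "arguments": {
  "deltas": [
    [-0.777,-0.215,0.037,0,0,-0.005,0],
    [-0.777,-0.215,0.037,0,0,-0.005,0],
    [-0.777,-0.215,0.037,0,0,-0.005,0],
    [-0.777,-0.215,0.037,0,0,-0.005,0],
    [-0.777,-0.215,0.037,0,0,-0.005,0],
    [-0.777,-0.215,0.037,0,0,-0.005,0],
    [-0.777,-0.215,0.037,0,0,-0.005,0],
    [-0.777,-0.215,0.037,0,0,-0.005,0],
    [-0.777,-0.215,0.037,0,0,-0.005,0],
    [-0.777,-0.215,0.037,0,0,-0.005,0]
  ]
}}

```text
clock: 6.2
position: [0.4257, -0.3454, 0.1567]
tool_rot: [-3.14, -0.001, 1.578]
force: [0.5, 0.5, 1.7]
grip_width: 0.0857
finger_force: 0.0
```

```bash
python3 -c "
from h import *
go((.428,-.344,.056,1.58))"
```

```text
at [ 0.4257 -0.3454  0.1567] [-3.140e+00 -1.000e-03  1.578e+00] F [0.5 0.5 1.7] w 0.0857 t 6.2
[0.0026, 0.0048, 0.2014, -0.0006, -0.0004, -0.0011] rows>= 2.0
```

{"name": "play_rows", "arguments": {
  "deltas": [
    [0.003,0.004,0.1,0,0,0,0],
    [0.003,0.004,0.16,0,0,0,0],
    [0.003,0.004,0.181,0,0,0,0],
    [0.003,0.004,0.181,0,0,0,0.3],
    [0.003,0.004,0.181,0,0,0,0.5],
    [0.003,0.004,0.181,0,0,0,0.7],
    [0.003,0.004,0.181,0,0,0,0.8],
    [0.003,0.004,0.181,0,0,0,0.8],
    [0.003,0.004,0.181,0,0,0,0.8],
    [0.003,0.004,0.181,0,0,0,0.8]
  ],
  "newtons": 40
}}

```text
clock: 7.2
position: [0.4295, -0.3434, 0.0688]
tool_rot: [3.14, 0.001, 1.58]
force: [-1.0, 1.0, 7.1]
grip_width: 0.039
finger_force: 39.2
```

```bash
python3 -c "
from h import *
go((.428,-.344,.166,1.58),(.535,-.045,.166,1.57))"
```

```text
at [ 0.4295 -0.3434  0.0688] [3.14e+00 1.00e-03 1.58e+00] F [-1.   1.   7.1] w 0.039 t 7.2
[-0.0015, -0.0026, -0.1945, 0.0008, 0.0007, 0.0001] rows>= 1.9
[0.5944, 0.217, -0.195, 0.0008, 0.0007, 0.0049] rows>= 6.6
```

{"name": "play_rows", "arguments": {
  "deltas": [
    [0,0,-0.05,0,0,0,0.8],
    [0,0,-0.12,0,0,0,0.8],
    [0,0,-0.2,0,0,0,0.8],
    [0.1,0.037,-0.2,0,0,0,0.8],
    [0.2,0.073,-0.2,0,0,0.001,0.8],
    [0.3,0.11,-0.2,0,0,0.002,0.8],
    [0.4,0.146,-0.2,0,0,0.003,0.8],
    [0.5,0.182,-0.2,0,0,0.004,0.8],
    [0.57,0.21,-0.2,0,0,0.005,0.8],
    [0.594,0.217,-0.2,0,0,0.005,0.8]
  ]
}}

```text
clock: 8.2
position: [0.536, -0.0394, 0.1685]
tool_rot: [3.139, -0.002, 1.575]
force: [-0.7, -1.3, -1.5]
grip_width: 0.0391
finger_force: 41.1
```

{"name": "play_rows", "arguments": {
  "deltas": [
    [0,0,0,0,0,0,0.8],
    [0,0,0.06,0,0,0,0.8],
    [0,0,0.12,0,0,0,0.8],
    [0,0,0.16,0,0,0,0.8],
    [0,0,0.18,0,0,0,0.8],
    [0,0,0.19,0,0,0,0.8],
    [0,0,0.195,0,0,0,0.8],
    [0,0,0.199,0,0,0,0.8],
    [0,0,0.2,0,0,0,0.8],
    [0,0,0.2,0,0,0,0.8]
  ]
}}

```text
clock: 9.2
position: [0.5349, -0.045, 0.0687]
tool_rot: [3.14, 0.001, 1.57]
force: [-5.4, -0.0, 13.6]
grip_width: 0.0391
finger_force: 42.5
```

```bash
python3 -c "
from h import *
go((.535,-.045,.0688,1.57))"
```

```text
at [ 0.5349 -0.045   0.0687] [3.14e+00 1.00e-03 1.57e+00] F [-5.4 -0.  13.6] w 0.0391 t 9.2
[0.0, 0.0002, -0.0002, 0.0007, 0.0003, -0.0001] rows>= 0.0
```

{"name": "play_rows", "arguments": {
  "deltas": [
    [0,0,0,0,0,0,0.5],
    [0,0,0,0,0,0,0.2],
    [0,0,0,0,0,0,0],
    [0,0,0,0,0,0,0],
    [0,0,0,0,0,0,0],
    [0,0,-0.04,0,0,0,0],
    [0,0,-0.12,0,0,0,0],
    [0,0,-0.2,0,0,0,0],
    [0,0,-0.24,0,0,0,0],
    [0,0,-0.24,0,0,0,0]
  ]
}}

```text
clock: 10.2
position: [0.5358, -0.0449, 0.1901]
tool_rot: [3.137, 0.0, 1.57]
force: [0.7, 0.2, 0.0]
grip_width: 0.0852
finger_force: 0.0
```

```bash
python3 -c "
from h import *
go((.478,-.297,.16,.01))"
```

```text
at [ 0.5358 -0.0449  0.1901] [3.137 0.    1.57 ] F [0.7 0.2 0. ] w 0.0852 t 10.2
[-0.5043, -0.1152, 0.0598, 0.0018, -0.0015, 0.7447] rows>= 10.4
```

{"name": "play_rows", "arguments": {
  "deltas": [
    [-0.504,-0.115,0.06,0,0,0.745,0],
    [-0.504,-0.115,0.06,0,0,0.745,0],
    [-0.504,-0.115,0.06,0,0,0.745,0],
    [-0.504,-0.115,0.06,0,0,0.745,0],
    [-0.504,-0.115,0.06,0,0,0.745,0],
    [-0.504,-0.115,0.06,0,0,0.745,0],
    [-0.504,-0.115,0.06,0,0,0.745,0],
    [-0.504,-0.115,0.06,0,0,0.745,0],
    [-0.504,-0.115,0.06,0,0,0.745,0],
    [-0.504,-0.115,0.06,0,0,0.745,0]
  ]
}}

```text
clock: 11.2
position: [0.4763, -0.2967, 0.1563]
tool_rot: [-3.141, 0.001, 0.064]
force: [0.1, 1.0, -1.0]
grip_width: 0.0852
finger_force: 0.0
```

```bash
python3 -c "
from h import *
go((.478,-.297,.06,.01)); a=snap('side','s3')[100:320,160:400];b=snap('top','t3')[190:330,220:440]
cv2.imwrite('pics/c3.png',np.hstack([cv2.resize(x,(400,h))[:400] if 0 else cv2.copyMakeBorder(cv2.resize(x,(400,h)),0,400-h,0,0,0) for x,h in((a,366),(b,254))])[:,:,::-1])"
```

```text
at [ 0.4763 -0.2967  0.1563] [-3.141e+00  1.000e-03  6.400e-02] F [ 0.1  1.  -1. ] w 0.0852 t 11.2
[0.0036, 0.0009, 0.1927, -0.0002, 0.0006, 0.0256] rows>= 1.9
```

View pics/c3.png

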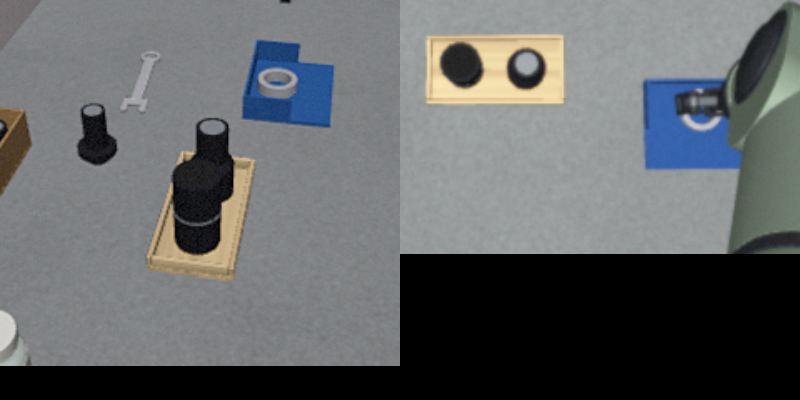

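Both fittings stand in the tray, at (197,205) and (212,160) in the crop. The ring lies free in the bay at (277,82). Descending to it.

{"name": "play_rows", "arguments": {
  "deltas": [
    [0.003,0.001,0.06,0,0,0.025,0],
    [0.003,0.001,0.13,0,0,0.025,0],
    [0.003,0.001,0.2,0,0,0.025,0],
    [0.003,0.001,0.25,0,0,0.025,0],
    [0.003,0.001,0.28,0,0,0.025,0],
    [0.003,0.001,0.295,0,0,0.025,0],
    [0.003,0.001,0.3,0,0,0.025,0],
    [0.003,0.001,0.3,0,0,0.025,0]
  ]
}}

```text
clock: 12.1
position: [0.4786, -0.2974, 0.0078]
tool_rot: [3.141, -0.001, 0.018]
force: [-0.7, -0.7, 0.0]
grip_width: 0.0852
finger_force: 0.0
```

```bash
python3 -c "
from h import *
go((.478,-.297,.004,.01))"
```

```text
at [ 0.4786 -0.2974  0.0078] [ 3.141e+00 -1.000e-03  1.800e-02] F [-0.7 -0.7  0. ] w 0.0852 t 12.1
[-0.0012, -0.0008, 0.0077, 0.0001, -0.0003, 0.004] rows>= 0.1
```

{"name": "play_rows", "arguments": {
  "deltas": [
    [0,0,0.004,0,0,0,0.15],
    [0,0,0.004,0,0,0,0.25],
    [0,0,0.004,0,0,0,0.35],
    [0,0,0.004,0,0,0,0.45],
    [0,0,0.004,0,0,0,0.55],
    [0,0,0.004,0,0,0,0.55],
    [0,0,0.004,0,0,0,0.55],
    [0,0,0.004,0,0,0,0.55]
  ],
  "newtons": 45
}}

```text
clock: 12.9
position: [0.4786, -0.2973, 0.0063]
tool_rot: [3.141, -0.001, 0.017]
force: [-3.1, 3.3, 12.9]
grip_width: 0.0579
finger_force: 45.3
```

```bash
python3 -c "
from h import *
go((.478,-.297,.004,.01))"
```

```text
at [ 0.4786 -0.2973  0.0063] [ 3.141e+00 -1.000e-03  1.700e-02] F [-3.1  3.3 12.9] w 0.0579 t 12.9
[-0.0012, -0.0006, 0.0046, 0.0001, -0.0004, 0.0036] rows>= 0.1
```

{"name": "play_rows", "arguments": {
  "deltas": [
    [0,0,-0.03,0,0,0,0.55],
    [0,0,-0.1,0,0,0,0.55],
    [0,0,-0.18,0,0,0,0.55],
    [0,0,-0.26,0,0,0,0.55],
    [0,0,-0.33,0,0,0,0.55],
    [0,0,-0.35,0,0,0,0.55]
  ]
}}

```text
clock: 13.5
position: [0.4794, -0.2979, 0.1849]
tool_rot: [3.139, -0.005, 0.017]
force: [0.1, 0.1, -3.4]
grip_width: 0.058
finger_force: 49.9
```

```bash
python3 -c "
from h import *
go((.44,.0,.18,.75),(.46,.298,.18,1.42))"
```

```text
at [ 0.4794 -0.2979  0.1849] [ 3.139 -0.005  0.017] F [ 0.1  0.1 -3.4] w 0.058 t 13.5
[-0.0683, -0.5971, 0.0079, 0.002, -0.0018, -0.3497] rows>= 6.0
[-0.0179, -1.1923, 0.0066, 0.0026, -0.0011, -0.6696] rows>= 11.9
```

Force z is about -3.4 N, so the ring is held. I'll carry it in two legs.

{"name": "play_rows", "arguments": {
  "deltas": [
    [-0.068,-0.597,0,0,0,-0.35,0.55],
    [-0.068,-0.597,0,0,0,-0.35,0.55],
    [-0.068,-0.597,0,0,0,-0.35,0.55],
    [-0.068,-0.597,0,0,0,-0.35,0.55],
    [-0.068,-0.597,0,0,0,-0.35,0.55],
    [-0.068,-0.597,0,0,0,-0.35,0.55],
    [-0.068,-0.597,0,0,0,-0.35,0.55],
    [-0.068,-0.597,0,0,0,-0.35,0.55]
  ]
}}

```text
clock: 14.3
position: [0.4387, 0.0016, 0.1805]
tool_rot: [3.141, 0.0, 0.753]
force: [-0.2, -0.9, -3.6]
grip_width: 0.0577
finger_force: 49.9
```

```bash
python3 -c "
from h import *
go((.46,.298,.18,1.42))"
```

```text
at [0.4387 0.0016 0.1805] [3.141 0.    0.753] F [-0.2 -0.9 -3.6] w 0.0577 t 14.3
[0.4366, -0.4034, 0.0009, 0.0, 0.0001, -0.3184] rows>= 5.9
```

{"name": "play_rows", "arguments": {
  "deltas": [
    [0.436,-0.403,0,0,0,-0.318,0.55],
    [0.436,-0.403,0,0,0,-0.318,0.55],
    [0.436,-0.403,0,0,0,-0.318,0.55],
    [0.436,-0.403,0,0,0,-0.318,0.55],
    [0.436,-0.403,0,0,0,-0.318,0.55],
    [0.436,-0.403,0,0,0,-0.318,0.55],
    [0.436,-0.403,0,0,0,-0.318,0.55],
    [0.436,-0.403,0,0,0,-0.318,0.55],
    [0.436,-0.403,0,0,0,-0.318,0.55]
  ]
}}

```text
clock: 15.2
position: [0.4615, 0.2948, 0.18]
tool_rot: [-3.141, 0.001, 1.414]
force: [-0.7, -0.6, -2.6]
grip_width: 0.0578
finger_force: 49.9
```

```bash
python3 -c "
from h import *
go((.46,.298,.0125,1.42)); im=snap('side','s4'); cv2.imwrite('pics/c4.png',cv2.resize(im[220:420,180:400],(660,600))[:,:,::-1])
print(proj('side',(.46,.298,.012)),[proj('side',(*observe()['position'][:2],z)) for z in(.18,.2)])"
```

```text
at [0.4615 0.2948 0.18  ] [-3.141e+00  1.000e-03  1.414e+00] F [-0.7 -0.6 -2.6] w 0.0578 t 15.2
[0.0063, -0.004, 0.335, -0.0001, 0.0006, -0.0027] rows>= 3.4
[294.59819491 363.97365114] [array([296.39325649, 291.50219832]), array([296.75763279, 281.15551096])]
```

View pics/c4.png

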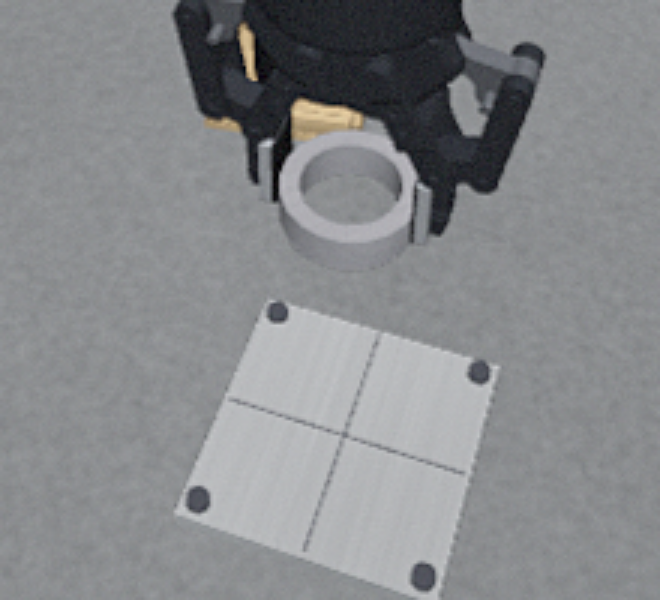

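The ring is level in the fingers, with its top centre at crop (347,177), that is (295.7,279), and the plate cross at (345,436). It agrees with the predicted (296.8,281). Lowering.

{"name": "play_rows", "arguments": {
  "deltas": [
    [0.004,-0.004,0.06,0,0,0,0.55],
    [0.004,-0.004,0.13,0,0,0,0.55],
    [0.004,-0.004,0.2,0,0,0,0.55],
    [0.004,-0.004,0.25,0,0,0,0.55],
    [0.004,-0.004,0.28,0,0,0,0.55],
    [0.004,-0.004,0.3,0,0,0,0.55],
    [0.004,-0.004,0.3,0,0,0,0.55],
    [0.004,-0.004,0.3,0,0,0,0.55]
  ]
}}

```text
clock: 16.05
position: [0.4598, 0.2991, 0.0312]
tool_rot: [3.141, -0.001, 1.416]
force: [-0.1, -0.5, -1.7]
grip_width: 0.0577
finger_force: 49.9
```

```bash
python3 -c "
from h import *
go((.4602,.298,.0125,1.42)); im=snap('side','s5'); cv2.imwrite('pics/c5.png',cv2.resize(im[300:420,220:380],(800,600))[:,:,::-1])
p=observe()['position'];print(proj('side',(*p[:2],p[2]+.0197)),proj('side',(.4602,.298,p[2]+.0197)))"
```

```text
at [0.4598 0.2991 0.0312] [ 3.141e+00 -1.000e-03  1.416e+00] F [-0.1 -0.5 -1.7] w 0.0577 t 16.1
[-0.0021, 0.001, 0.0373, 0.0004, -0.0003, -0.0018] rows>= 0.4
[295.02483479 350.59762411] [294.99069071 349.82704181]
```

View pics/c5.png

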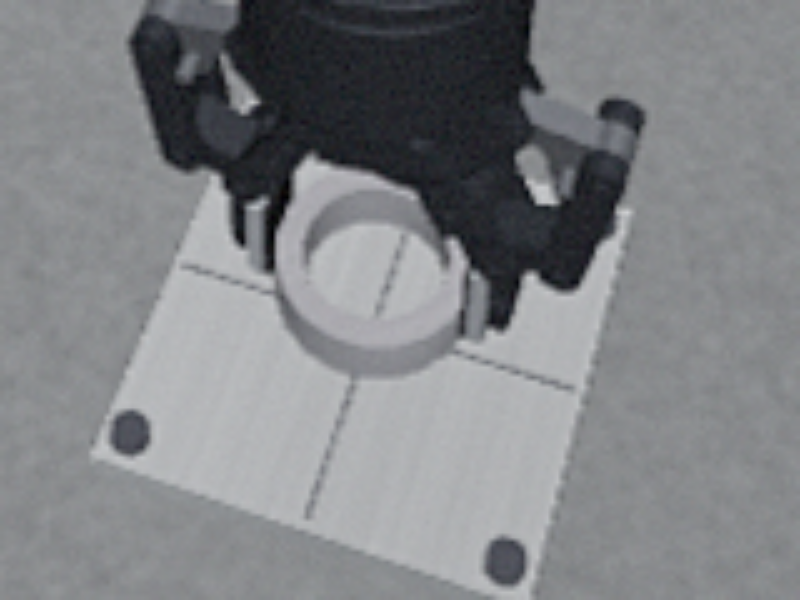

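The ring top centre is at crop (371,254), or (294.2,350.8), against a target of (295.0,349.8). It's about 1 mm off, so I correct and set it down.

{"name": "play_rows", "arguments": {
  "deltas": [
    [-0.003,-0.001,0.01,0,0,0,0.55],
    [-0.003,-0.001,0.02,0,0,0,0.55],
    [-0.003,-0.001,0.028,0,0,0,0.55],
    [-0.003,-0.001,0.033,0,0,0,0.55],
    [-0.003,-0.001,0.036,0,0,0,0.55],
    [-0.003,-0.001,0.038,0,0,0,0.55],
    [-0.003,-0.001,0.039,0,0,0,0.55],
    [-0.003,-0.001,0.039,0,0,0,0.55]
  ]
}}

```text
clock: 16.9
position: [0.4585, 0.2975, 0.0122]
tool_rot: [3.141, 0.001, 1.417]
force: [-9.6, -6.7, 36.4]
grip_width: 0.0581
finger_force: 53.5
```

```bash
python3 -c "
from h import *
go((.4602,.298,.0125,1.42))"
```

```text
at [0.4585 0.2975 0.0122] [3.141e+00 1.000e-03 1.417e+00] F [-9.6 -6.7 36.4] w 0.0581 t 16.9
[0.0015, 0.0032, -0.0006, 0.0003, 0.0003, -0.0016] rows>= 0.0
```

{"name": "play_rows", "arguments": {
  "deltas": [
    [0,0,-0.002,0,0,0,0.55],
    [0,0,-0.002,0,0,0,0.45],
    [0,0,-0.002,0,0,0,0.3],
    [0,0,-0.002,0,0,0,0],
    [0,0,-0.002,0,0,0,0],
    [0,0,-0.002,0,0,0,0],
    [0,0,-0.08,0,0,0,0],
    [0,0,-0.17,0,0,0,0],
    [0,0,-0.25,0,0,0,0],
    [0,0,-0.3,0,0,0,0]
  ]
}}

```text
clock: 17.9
position: [0.4591, 0.298, 0.1637]
tool_rot: [3.14, -0.002, 1.417]
force: [-0.4, -0.3, -0.9]
grip_width: 0.0857
finger_force: 0.0
```

```bash
python3 -c "
from h import *
go((.6995,-.088,.16,1.42),(.62,.02,.20,1.42))
s=snap('side','s6')[320:400,240:340]; t=snap('top','t6')[220:295,120:205]
cv2.imwrite('pics/c6.png',np.hstack([cv2.resize(s,(400,320)),cv2.resize(t,(363,320))])[:,:,::-1])
print(proj('side',(.46,.298,.032)),proj('top',(.46,.298,.032)))"
```

```text
at [0.4591 0.298  0.1637] [ 3.140e+00 -2.000e-03  1.417e+00] F [-0.4 -0.3 -0.9] w 0.0857 t 17.9
[-0.6891, 0.5936, 0.0072, 0.0009, -0.0009, -0.0016] rows>= 9.1
[-0.5, 0.4035, -0.0728, 0.0009, -0.0009, -0.0016] rows>= 6.5
[294.86343602 356.88754448] [156.17064684 255.01899014]
```

View pics/c6.png

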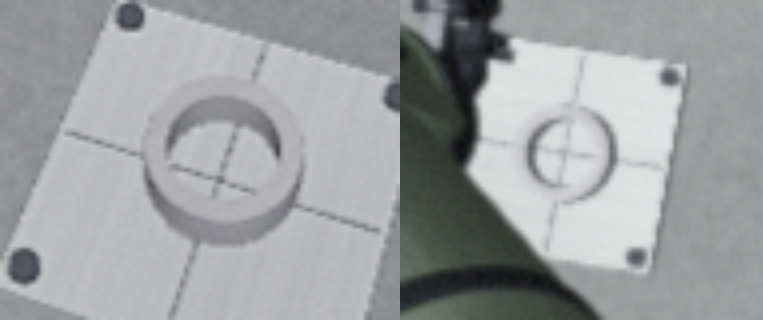

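The ring lies flat, with its top centre at (295.5,357.1) in the side view against a target of (294.9,356.9), so it is within 1 mm of the centre. On to the stub, with a diagonal yaw of 0.7 to keep clear of the box behind it.

```bash
python3 -c "
from h import *
go((.6995,-.088,.15,.7))"
```

```text
at [0.4599 0.2985 0.1641] [ 3.138e+00 -3.000e-03  1.416e+00] F [ 1.  -0.1 -0.5] w 0.0851 t 18.0
[-0.6901, 0.5922, 0.0283, 0.0012, -0.0023, 0.342] rows>= 9.1
```

{"name": "play_rows", "arguments": {
  "deltas": [
    [-0.689,0.594,0.02,0,0,0.342,0],
    [-0.689,0.594,0.02,0,0,0.342,0],
    [-0.689,0.594,0.02,0,0,0.342,0],
    [-0.689,0.594,0.02,0,0,0.342,0],
    [-0.689,0.594,0.02,0,0,0.342,0],
    [-0.689,0.594,0.02,0,0,0.342,0],
    [-0.689,0.594,0.02,0,0,0.342,0],
    [-0.689,0.594,0.02,0,0,0.342,0],
    [-0.689,0.594,0.02,0,0,0.342,0],
    [-0.689,0.594,0.02,0,0,0.342,0]
  ]
}}

```text
clock: 19.0
position: [0.7002, -0.0958, 0.1489]
tool_rot: [3.14, 0.003, 0.694]
force: [-1.5, -1.5, -1.7]
grip_width: 0.0853
finger_force: 0.0
```

```bash
python3 -c "
from h import *
go((.6995,-.088,.15,.7),(.6995,-.088,.034,.7))"
```

```text
at [ 0.7002 -0.0958  0.1489] [3.14e+00 3.00e-03 6.94e-01] F [-1.5 -1.5 -1.7] w 0.0853 t 19.0
[0.0089, -0.0129, -0.0023, 0.0009, 0.0013, -0.003] rows>= 0.2
[0.0095, -0.0134, 0.2297, 0.0009, 0.0013, -0.003] rows>= 2.3
```

{"name": "play_rows", "arguments": {
  "deltas": [
    [0,0,0,0,0,0,0],
    [0,0,0,0,0,0,0],
    [0,0,0,0,0,0,0]
  ]
}}

```text
clock: 19.3
position: [0.6988, -0.0867, 0.1507]
tool_rot: [-3.141, -0.0, 0.702]
force: [0.3, 0.5, -0.9]
grip_width: 0.0855
finger_force: 0.0
```

```bash
python3 -c "
from h import *
go((.6995,-.088,.034,.7))"
```

```text
at [ 0.6988 -0.0867  0.1507] [-3.141 -0.     0.702] F [ 0.3  0.5 -0.9] w 0.0855 t 19.3
[-0.0007, 0.0031, 0.2333, -0.0003, -0.0, 0.0011] rows>= 2.3
```

{"name": "play_rows", "arguments": {
  "deltas": [
    [0,0.003,0.08,0,0,0,0],
    [0,0.003,0.16,0,0,0,0],
    [0,0.003,0.22,0,0,0,0],
    [0,0.003,0.233,0,0,0,0.2],
    [0,0.003,0.233,0,0,0,0.4],
    [0,0.003,0.233,0,0,0,0.6],
    [0,0.003,0.233,0,0,0,0.8],
    [0,0.003,0.233,0,0,0,0.8],
    [0,0.003,0.233,0,0,0,0.8],
    [0,0.003,0.233,0,0,0,0.8]
  ],
  "newtons": 40
}}

```text
clock: 20.3
position: [0.7012, -0.0895, 0.0363]
tool_rot: [3.14, -0.002, 0.7]
force: [-0.8, 1.1, 9.6]
grip_width: 0.031
finger_force: 41.1
```

```bash
python3 -c "
from h import *
go((.6995,-.088,.15,.7))"
```

```text
at [ 0.7012 -0.0895  0.0363] [ 3.14e+00 -2.00e-03  7.00e-01] F [-0.8  1.1  9.6] w 0.031 t 20.3
[-0.0003, -0.0041, -0.2275, 0.0008, -0.001, 0.0002] rows>= 2.3
```

{"name": "play_rows", "arguments": {
  "deltas": [
    [0,0,-0.04,0,0,0,0.8],
    [0,0,-0.12,0,0,0,0.8],
    [0,0,-0.2,0,0,0,0.8],
    [0,0,-0.27,0,0,0,0.8],
    [0,0,-0.3,0,0,0,0.8],
    [0,0,-0.3,0,0,0,0.8]
  ]
}}

```text
clock: 20.9
position: [0.7012, -0.0897, 0.1871]
tool_rot: [3.139, -0.003, 0.7]
force: [0.1, 0.3, -2.0]
grip_width: 0.0312
finger_force: 40.3
```

```bash
python3 -c "
from h import *
go((.459,.298,.185,1.42))"
```

```text
at [ 0.7012 -0.0897  0.1871] [ 3.139e+00 -3.000e-03  7.000e-01] F [ 0.1  0.3 -2. ] w 0.0312 t 20.9
[0.1292, -0.9051, 0.0019, 0.0019, -0.0008, -0.3437] rows>= 9.1
```

{"name": "play_rows", "arguments": {
  "deltas": [
    [0.129,-0.905,0.002,0,0,-0.344,0.8],
    [0.129,-0.905,0.002,0,0,-0.344,0.8],
    [0.129,-0.905,0.002,0,0,-0.344,0.8],
    [0.129,-0.905,0.002,0,0,-0.344,0.8],
    [0.129,-0.905,0.002,0,0,-0.344,0.8],
    [0.129,-0.905,0.002,0,0,-0.344,0.8],
    [0.129,-0.905,0.002,0,0,-0.344,0.8],
    [0.129,-0.905,0.002,0,0,-0.344,0.8],
    [0.129,-0.905,0.002,0,0,-0.344,0.8],
    [0.129,-0.905,0.002,0,0,-0.344,0.8]
  ]
}}

```text
clock: 21.9
position: [0.4535, 0.303, 0.1824]
tool_rot: [-3.139, -0.001, 1.428]
force: [1.2, -1.1, -0.7]
grip_width: 0.0312
finger_force: 40.4
```

{"name": "play_rows", "arguments": {
  "deltas": [
    [0,0,0,0,0,0,0.8],
    [0,0,0.06,0,0,0,0.8],
    [0,0,0.12,0,0,0,0.8],
    [0,0,0.16,0,0,0,0.8],
    [0,0,0.17,0,0,0,0.8],
    [0,0,0.17,0,0,0,0.8],
    [0,0,0.17,0,0,0,0.8]
  ]
}}

```text
clock: 22.6
position: [0.4585, 0.2976, 0.099]
tool_rot: [3.141, -0.0, 1.42]
force: [0.4, -1.3, -0.7]
grip_width: 0.031
finger_force: 40.4
```

```bash
python3 -c "
from h import *
go((.459,.298,.0545,1.42)); im=snap('side','s7'); cv2.imwrite('pics/c7.png',cv2.resize(im[280:400,220:380],(800,600))[:,:,::-1])
p=observe()['position'];b=p[2]-.0363
for z in (b,b+.014,b+.026): print(proj('side',(*p[:2],z)))"
```

```text
at [0.4585 0.2976 0.099 ] [ 3.141 -0.     1.42 ] F [ 0.4 -1.3 -0.7] w 0.031 t 22.6
[0.0008, 0.0009, 0.089, 0.0003, -0.0002, 0.0] rows>= 0.9
[296.33437414 345.44795194]
[296.55557583 339.96236038]
[296.75060705 335.12577151]
```

View pics/c7.png

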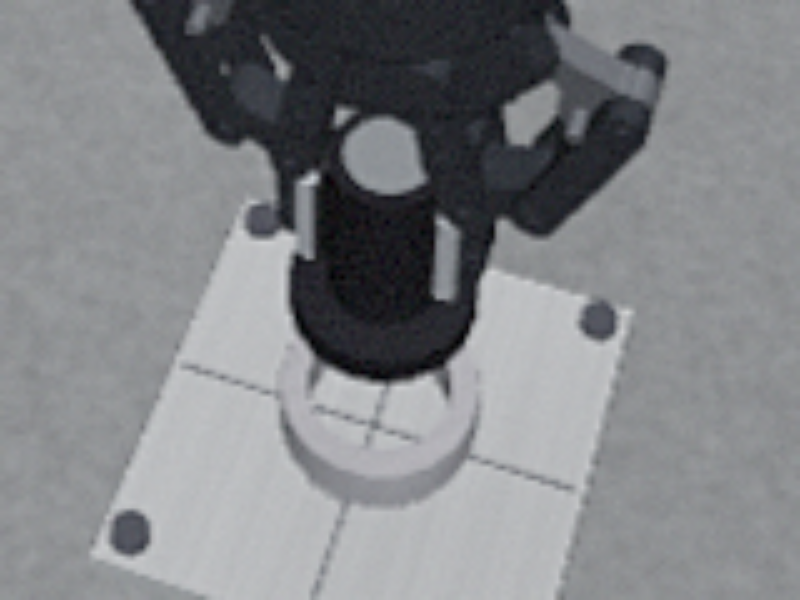

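The stub's collar centre column is 296.3 and the ring's is 295.5, so it hangs upright and lined up over the ring. Seating it.

{"name": "play_rows", "arguments": {
  "deltas": [
    [0.001,0.001,0.02,0,0,0,0.8],
    [0.001,0.001,0.04,0,0,0,0.8],
    [0.001,0.001,0.06,0,0,0,0.8],
    [0.001,0.001,0.072,0,0,0,0.8],
    [0.001,0.001,0.08,0,0,0,0.8],
    [0.001,0.001,0.085,0,0,0,0.8],
    [0.001,0.001,0.088,0,0,0,0.8],
    [0.001,0.001,0.09,0,0,0,0.8],
    [0.001,0.001,0.09,0,0,0,0.8]
  ]
}}

```text
clock: 23.55
position: [0.4584, 0.2985, 0.0541]
tool_rot: [3.141, -0.0, 1.421]
force: [-5.2, -3.6, 12.7]
grip_width: 0.031
finger_force: 42.0
```

```bash
python3 -c "
from h import *
go((.459,.298,.0545,1.42))"
```

```text
at [0.4584 0.2985 0.0541] [ 3.141 -0.     1.421] F [-5.2 -3.6 12.7] w 0.031 t 23.6
[-0.0008, 0.0013, -0.0007, 0.0003, -0.0, 0.0004] rows>= 0.0
```

{"name": "play_rows", "arguments": {
  "deltas": [
    [0,0,0,0,0,0,0.6],
    [0,0,0,0,0,0,0.3],
    [0,0,0,0,0,0,0],
    [0,0,0,0,0,0,0],
    [0,0,0,0,0,0,0],
    [0,0,-0.04,0,0,0,0],
    [0,0,-0.12,0,0,0,0],
    [0,0,-0.2,0,0,0,0],
    [0,0,-0.24,0,0,0,0],
    [0,0,-0.25,0,0,0,0]
  ]
}}

```text
clock: 24.55
position: [0.4592, 0.2989, 0.1807]
tool_rot: [3.139, -0.002, 1.421]
force: [-0.1, 0.1, 0.3]
grip_width: 0.0854
finger_force: 0.0
```

```bash
python3 -c "
from h import *
go((.535,-.045,.175,1.57)); im=snap('side','s8'); cv2.imwrite('pics/c8.png',cv2.resize(im[150:420,160:400],(534,600))[:,:,::-1])"
```

```text
at [0.4592 0.2989 0.1807] [ 3.139e+00 -2.000e-03  1.421e+00] F [-0.1  0.1  0.3] w 0.0854 t 24.6
[-0.6575, 0.2527, 0.0105, 0.0014, -0.001, -0.0713] rows>= 7.0
```

View pics/c8.png

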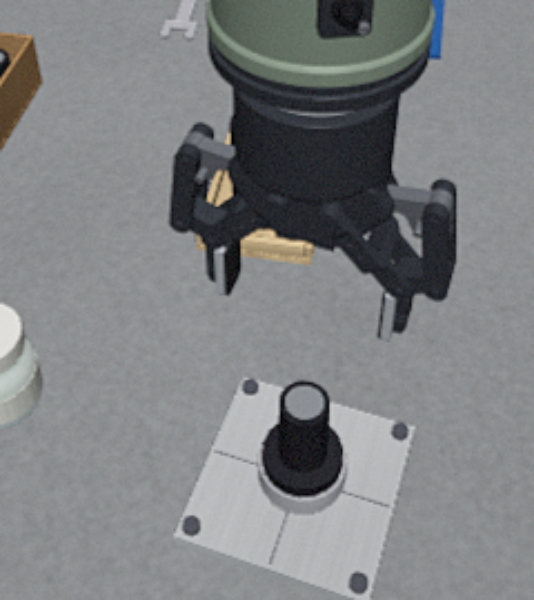

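The stub stands upright in the ring, collar on it, at crop (302,455). Next, the reducer in the tray.

{"name": "play_rows", "arguments": {
  "deltas": [
    [-0.658,0.253,0,0,0,-0.071,0],
    [-0.658,0.253,0,0,0,-0.071,0],
    [-0.658,0.253,0,0,0,-0.071,0],
    [-0.658,0.253,0,0,0,-0.071,0],
    [-0.658,0.253,0,0,0,-0.071,0],
    [-0.658,0.253,0,0,0,-0.071,0],
    [-0.658,0.253,0,0,0,-0.071,0],
    [-0.658,0.253,0,0,0,-0.071,0],
    [-0.658,0.253,0,0,0,-0.071,0],
    [-0.658,0.253,0,0,0,-0.071,0]
  ]
}}

```text
clock: 25.6
position: [0.5339, -0.0447, 0.1775]
tool_rot: [-3.14, -0.001, 1.571]
force: [-0.1, 0.1, 0.4]
grip_width: 0.0852
finger_force: 0.0
```

```bash
python3 -c "
from h import *
go((.535,-.045,.0665,1.57))"
```

```text
at [ 0.5339 -0.0447  0.1775] [-3.140e+00 -1.000e-03  1.571e+00] F [-0.1  0.1  0.4] w 0.0852 t 25.6
[-0.0007, 0.0025, 0.222, -0.0006, -0.0003, 0.0003] rows>= 2.2
```

{"name": "play_rows", "arguments": {
  "deltas": [
    [-0.001,0.002,0.08,0,0,0,0],
    [-0.001,0.002,0.16,0,0,0,0],
    [-0.001,0.002,0.21,0,0,0,0],
    [-0.001,0.002,0.222,0,0,0,0.2],
    [-0.001,0.002,0.222,0,0,0,0.4],
    [-0.001,0.002,0.222,0,0,0,0.6],
    [-0.001,0.002,0.222,0,0,0,0.8],
    [-0.001,0.002,0.222,0,0,0,0.8],
    [-0.001,0.002,0.222,0,0,0,0.8],
    [-0.001,0.002,0.222,0,0,0,0.8]
  ]
}}

```text
clock: 26.6
position: [0.5361, -0.0462, 0.0685]
tool_rot: [3.14, -0.0, 1.57]
force: [-1.8, 1.3, 10.6]
grip_width: 0.0394
finger_force: 42.6
```

```bash
python3 -c "
from h import *
go((.4288,-.3435,.17,1.58))"
```

```text
at [ 0.5361 -0.0462  0.0685] [ 3.14 -0.    1.57] F [-1.8  1.3 10.6] w 0.0394 t 26.6
[-0.595, -0.2134, -0.2034, 0.001, -0.0, -0.005] rows>= 6.6
```

{"name": "play_rows", "arguments": {
  "deltas": [
    [0,0,-0.05,0,0,0,0.8],
    [0,0,-0.12,0,0,0,0.8],
    [0,0,-0.2,0,0,0,0.8],
    [-0.1,-0.036,-0.2,0,0,0,0.8],
    [-0.2,-0.072,-0.2,0,0,-0.001,0.8],
    [-0.3,-0.108,-0.2,0,0,-0.002,0.8],
    [-0.4,-0.143,-0.2,0,0,-0.003,0.8],
    [-0.5,-0.179,-0.2,0,0,-0.004,0.8],
    [-0.57,-0.205,-0.2,0,0,-0.005,0.8],
    [-0.597,-0.214,-0.2,0,0,-0.005,0.8]
  ]
}}

```text
clock: 27.6
position: [0.425, -0.3497, 0.1677]
tool_rot: [-3.141, 0.002, 1.574]
force: [-0.7, 0.5, -1.5]
grip_width: 0.0395
finger_force: 42.0
```

{"name": "play_rows", "arguments": {
  "deltas": [
    [0,0,0,0,0,0,0.8],
    [0,0,0.06,0,0,0,0.8],
    [0,0,0.12,0,0,0,0.8],
    [0,0,0.16,0,0,0,0.8],
    [0,0,0.17,0,0,0,0.8],
    [0,0,0.17,0,0,0,0.8],
    [0,0,0.17,0,0,0,0.8]
  ]
}}

```text
clock: 28.3
position: [0.4287, -0.3447, 0.0835]
tool_rot: [3.14, 0.001, 1.58]
force: [0.1, 0.3, -1.1]
grip_width: 0.0393
finger_force: 42.1
```

```bash
python3 -c "
from h import *
go((.4285,-.3446,.0686,1.58))"
```

```text
at [ 0.4287 -0.3447  0.0835] [3.14e+00 1.00e-03 1.58e+00] F [ 0.1  0.3 -1.1] w 0.0393 t 28.3
[0.0002, -0.0004, 0.0298, 0.0006, 0.0004, 0.0002] rows>= 0.3
```

{"name": "play_rows", "arguments": {
  "deltas": [
    [0,0,0.015,0,0,0,0.8],
    [0,0,0.022,0,0,0,0.8],
    [0,0,0.027,0,0,0,0.8],
    [0,0,0.03,0,0,0,0.8],
    [0,0,0.03,0,0,0,0.8]
  ]
}}

```text
clock: 28.8
position: [0.4276, -0.345, 0.0679]
tool_rot: [-3.141, 0.001, 1.58]
force: [-5.1, 2.2, 15.3]
grip_width: 0.0393
finger_force: 40.7
```

{"name": "play_rows", "arguments": {
  "deltas": [
    [0,0,0,0,0,0,0.6],
    [0,0,0,0,0,0,0.3],
    [0,0,0,0,0,0,0],
    [0,0,0,0,0,0,0],
    [0,0,0,0,0,0,0],
    [0,0,-0.04,0,0,0,0],
    [0,0,-0.12,0,0,0,0],
    [0,0,-0.2,0,0,0,0],
    [0,0,-0.22,0,0,0,0],
    [0,0,-0.22,0,0,0,0]
  ]
}}

```text
clock: 29.8
position: [0.4285, -0.3452, 0.1787]
tool_rot: [3.139, 0.002, 1.58]
force: [-0.1, 0.5, -0.3]
grip_width: 0.0849
finger_force: 0.0
```

```bash
python3 -c "
from h import *
go((.535,.044,.17,1.57))"
```

```text
at [ 0.4285 -0.3452  0.1787] [3.139e+00 2.000e-03 1.580e+00] F [-0.1  0.5 -0.3] w 0.0849 t 29.8
[0.7766, 0.2199, 0.0164, 0.001, 0.0009, 0.0047] rows>= 8.1
```

{"name": "play_rows", "arguments": {
  "deltas": [
    [0.777,0.22,0,0,0,0.005,0],
    [0.777,0.22,0,0,0,0.005,0],
    [0.777,0.22,0,0,0,0.005,0],
    [0.777,0.22,0,0,0,0.005,0],
    [0.777,0.22,0,0,0,0.005,0],
    [0.777,0.22,0,0,0,0.005,0],
    [0.777,0.22,0,0,0,0.005,0],
    [0.777,0.22,0,0,0,0.005,0],
    [0.777,0.22,0,0,0,0.005,0],
    [0.777,0.22,0,0,0,0.005,0]
  ]
}}

```text
clock: 30.8
position: [0.5338, 0.0464, 0.1758]
tool_rot: [-3.14, -0.0, 1.573]
force: [-1.0, -0.4, -0.3]
grip_width: 0.0854
finger_force: 0.0
```

```bash
python3 -c "
from h import *
go((.535,.044,.056,1.57))"
```

```text
at [0.5338 0.0464 0.1758] [-3.14  -0.     1.573] F [-1.  -0.4 -0.3] w 0.0854 t 30.8
[-0.0048, 0.0029, 0.2396, -0.001, -0.0002, 0.0013] rows>= 2.4
```

{"name": "play_rows", "arguments": {
  "deltas": [
    [-0.002,0.002,0.08,0,0,0,0],
    [-0.002,0.002,0.16,0,0,0,0],
    [-0.002,0.002,0.22,0,0,0,0],
    [-0.002,0.002,0.24,0,0,0,0.2],
    [-0.002,0.002,0.24,0,0,0,0.4],
    [-0.002,0.002,0.24,0,0,0,0.6],
    [-0.002,0.002,0.24,0,0,0,0.6],
    [-0.002,0.002,0.24,0,0,0,0.6],
    [-0.002,0.002,0.24,0,0,0,0.6]
  ]
}}

```text
clock: 31.7
position: [0.5358, 0.0437, 0.058]
tool_rot: [3.14, -0.0, 1.569]
force: [0.3, 0.4, -2.1]
grip_width: 0.0543
finger_force: 42.3
```

```bash
python3 -c "
from h import *
p=observe()['position']; go((.427,-.2607+p[1]-.0439,.16,1.58))"
```

```text
at [0.5358 0.0437 0.058 ] [ 3.14  -0.     1.569] F [ 0.3  0.4 -2.1] w 0.0543 t 31.7
[-0.6095, -0.2164, -0.2042, 0.0005, -0.0, -0.0051] rows>= 6.8
```

{"name": "play_rows", "arguments": {
  "deltas": [
    [0,0,-0.05,0,0,0,0.6],
    [0,0,-0.12,0,0,0,0.6],
    [0,0,-0.2,0,0,0,0.6],
    [-0.1,-0.036,-0.2,0,0,0,0.6],
    [-0.2,-0.071,-0.2,0,0,-0.001,0.6],
    [-0.3,-0.107,-0.2,0,0,-0.002,0.6],
    [-0.4,-0.142,-0.2,0,0,-0.003,0.6],
    [-0.5,-0.178,-0.2,0,0,-0.004,0.6],
    [-0.58,-0.206,-0.2,0,0,-0.005,0.6],
    [-0.61,-0.216,-0.2,0,0,-0.005,0.6]
  ]
}}

```text
clock: 32.7
position: [0.4248, -0.2652, 0.1576]
tool_rot: [-3.141, 0.001, 1.576]
force: [1.1, 1.2, -1.3]
grip_width: 0.054
finger_force: 42.9
```

{"name": "play_rows", "arguments": {
  "deltas": [
    [0,0,0,0,0,0,0.6],
    [0,0,0,0,0,0,0.6],
    [0,0,0.06,0,0,0,0.6],
    [0,0,0.12,0,0,0,0.6],
    [0,0,0.16,0,0,0,0.6],
    [0,0,0.17,0,0,0,0.6],
    [0,0,0.17,0,0,0,0.6],
    [0,0,0.17,0,0,0,0.6]
  ]
}}

```text
clock: 33.5
position: [0.4278, -0.2607, 0.0733]
tool_rot: [3.14, 0.0, 1.581]
force: [1.2, 0.8, -0.9]
grip_width: 0.0545
finger_force: 42.9
```

```bash
python3 -c "
from h import *
go((.427,-.2609,.0578,1.58))"
```

```text
at [ 0.4278 -0.2607  0.0733] [3.14  0.    1.581] F [ 1.2  0.8 -0.9] w 0.0545 t 33.5
[-0.0003, -0.0016, 0.031, 0.0005, 0.0002, 0.0004] rows>= 0.3
```

{"name": "play_rows", "arguments": {
  "deltas": [
    [0,-0.001,0.015,0,0,0,0.6],
    [0,-0.001,0.022,0,0,0,0.6],
    [0,-0.001,0.027,0,0,0,0.6],
    [0,-0.001,0.031,0,0,0,0.6],
    [0,-0.001,0.031,0,0,0,0.6]
  ]
}}

```text
clock: 34.0
position: [0.4265, -0.2611, 0.0571]
tool_rot: [-3.141, 0.0, 1.58]
force: [-3.3, 0.4, 7.0]
grip_width: 0.054
finger_force: 43.5
```

{"name": "play_rows", "arguments": {
  "deltas": [
    [0,0,0,0,0,0,0.5],
    [0,0,0,0,0,0,0.2],
    [0,0,0,0,0,0,0],
    [0,0,0,0,0,0,0],
    [0,0,0,0,0,0,0],
    [0,0,-0.04,0,0,0,0],
    [0,0,-0.12,0,0,0,0],
    [0,0,-0.2,0,0,0,0],
    [0,0,-0.28,0,0,0,0],
    [0,0,-0.28,0,0,0,0]
  ]
}}

```text
clock: 35.0
position: [0.4284, -0.2619, 0.2013]
tool_rot: [3.136, 0.004, 1.58]
force: [0.6, 0.1, -1.1]
grip_width: 0.0855
finger_force: 0.0
```

```bash
python3 -c "
from h import *
go((.27,-.5,.25,1.0))"
```

```text
at [ 0.4284 -0.2619  0.2013] [3.136 0.004 1.58 ] F [ 0.6  0.1 -1.1] w 0.0855 t 35.0
[-0.4736, -0.3204, -0.0975, 0.0032, 0.0009, 0.2768] rows>= 5.8
```

{"name": "play_rows", "arguments": {
  "deltas": [
    [-0.474,-0.32,-0.1,0,0,0.28,0],
    [-0.474,-0.32,-0.1,0,0,0.28,0],
    [-0.474,-0.32,-0.1,0,0,0.28,0],
    [-0.474,-0.32,-0.1,0,0,0.28,0],
    [-0.474,-0.32,-0.1,0,0,0.28,0],
    [-0.474,-0.32,-0.1,0,0,0.28,0],
    [-0.474,-0.32,-0.1,0,0,0.28,0],
    [-0.474,-0.32,-0.1,0,0,0.28,0],
    [-0.474,-0.32,-0.1,0,0,0.28,0]
  ]
}}

```text
clock: 35.9
position: [0.2693, -0.4986, 0.2463]
tool_rot: [-3.141, -0.001, 0.995]
force: [-0.5, 0.3, 0.6]
grip_width: 0.0853
finger_force: 0.0
```

```bash
python3 - <<'E'
from h import *
t=snap('top','t9'); s=snap('side','s9')
t0=cv2.imread('pics/top0.png')[:,:,::-1]; s0=cv2.imread('pics/side0.png')[:,:,::-1]
r=lambda a:cv2.resize(a,(400,300),interpolation=2)
cv2.imwrite('pics/c9.png',np.vstack([np.hstack([r(t0[225:285,345:425]),r(t[225:285,345:425])]),np.hstack([r(s0[90:180,280:400]),r(s[90:180,280:400])])])[:,:,::-1])
from h import *
def c(im):
    k=im.min(2)>95; y,x=np.nonzero(k[258:280,402:424]); return x.mean()+402,y.mean()+258
print(c(t0),c(t))
E
```

```text
(np.float64(416.1762114537445), np.float64(269.00881057268725)) (np.float64(416.28444444444443), np.float64(269.2))
```

View pics/c9.png

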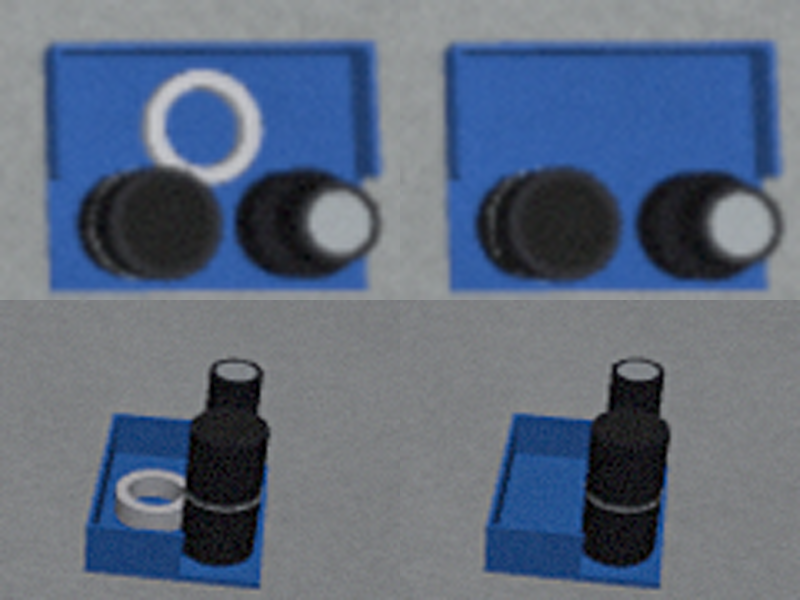

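View pics/s9.png

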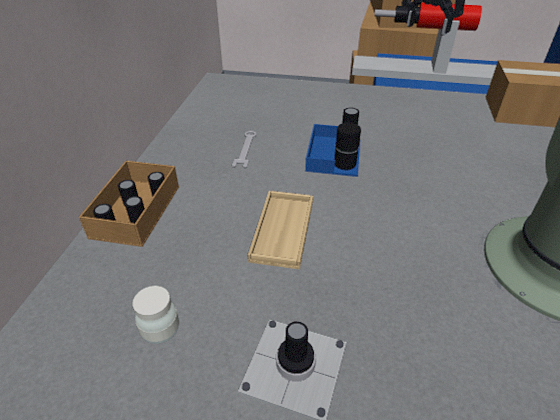

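The coupling and reducer are back within about 1 mm of their starting pixels. The stub is seated on the plate at (296,350), and the jar at (155,315) and wrench at (245,148) have not moved.

```bash
python3 -c "
from workcell import *
print(job_done())"
```

```text
the job is handed in; nothing more can be done
None
```

The job is handed in: the ring lies on the plate centre to about 1 mm with the stub seated upright in it, the coupling and reducer stand back on their starting spots in the bay to about 1 mm, and the jar and wrench were not disturbed, at about 36 s of the 134 s allowed.

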